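# Run-in test of a curved guide rail with a push gauge

## Task

Check how freely the heavy carriage runs on the curved guide rail: push it with the fingers by the rubber pad of its spring gauge, in one smooth run from the stop where it stands to the stop at the other end, following the curve and keeping the gauge between 3 N and 6 N (pressed in 30 to 60 mm) all the way. At the far stop keep pressing within the same band for two to three seconds, then let go of the pad and leave the carriage there. Never let it race into the stop or push the gauge to its bottom, and leave the other things on the bench where they are.

Things in the scene. Friction and masses are not known exactly. Their poses are not given: they have to be found in the camera images.
- rail: Curved steel guide rail on five grey pillars, fixed, placed anew in each run. Middle line: an arc of 300 mm radius, hollow side towards the robot, red stop at each end. Origin on the bench under the arc's middle; x away from the arc's centre, y along the rail at the middle, z up. Rail top 51 to 65 mm high, out of level by 0.09 rad: it climbs to a top 0.20 rad past the middle, then falls a little.
- carriage: Heavy steel carriage, 120 mm long, 80 wide, 75 high, on the rail; origin on the 300 mm arc at its middle, on the rail's top. Axes as rail's at the start, turning with it about the arc's centre (tilted 0.09 rad). It starts at the stop at the rail's -y end, 0.55 rad before the arc's middle (y = -157 mm in rail's frame; gravity holds it there); the far stop is 0.55 rad past it (y = +157 mm).
- plunger (a joint): How far the gauge's plunger (0.12 kg) is pressed into its barrel, m: 0 free, 0.090 at the bottom; above 0.080 counts as bottomed. Spring 100 N per m: 0.030 is 3 N, 0.060 is 6 N. Two black rings, 5 mm wide, sit on the rod: the one nearer the barrel enters it at 30 mm, the other at 60 mm, so one shows while in the band. The band applies once the carriage is 50 mm from its first stop.
- pad (a point): Centre of the pushing face of the plunger's pad, an upright black rubber disc 64 mm across, 10 mm thick, 105 to 125 mm above the bench, behind the carriage. Its y axis is the pushing direction (into the barrel, along the rail at the carriage), x away from the arc's centre, z about up. Plunger free: the face lies 165 mm straight behind the carriage's middle. Free space behind the pad.
- oil_bottle: Clear bottle, 52 mm across, 130 mm high, loose bystander; origin under its centre.
- scoop_cup: Small steel bowl, 68 mm across, 45 mm high, loose bystander; origin under its centre.
- wrench: Wrench lying on the bench, loose bystander; origin under its middle.
- driver: Screwdriver lying on the bench, loose bystander; origin under its middle.
- bushing: Brass flanged bushing, 60 mm across, 40 mm high, standing on the bench in the hollow of the rail, loose bystander; origin under its centre.
- funnel: Red plastic funnel standing on its mouth, 90 mm across, 80 mm high, loose bystander; origin under its centre.
- gauge_mouth (a point): Centre of the mouth of the gauge's barrel, a 38 mm aluminium tube along the carriage's top; y axis as pad's. Carriage: nominal 4.3 kg (varies by a quarter), viscous drag 40 N s/m, dry friction 0.5 N. Gravity along the path: 2.6 N against the push at the -y stop, none 0.20 rad past the arc's middle, 1.3 N with the push at the +y stop, where the carriage stays by itself.

How it is judged (in metres and radians):
On the way, in this order (a step that is already met when the one before it is completed fails the run):
1. the carriage is under way with the gauge in its band (y of carriage in the frame of rail between -0.11 and 0 m and value of joint plunger between 0.03 and 0.06 m), for 0.3 s.
2. it passes over the highest point with the gauge in its band (y of carriage in the frame of rail between 0.045 and 0.12 m and value of joint plunger between 0.03 and 0.06 m), for 0.2 s.
3. the carriage stands at the far stop, pressed within the band for two seconds (y of carriage in the frame of rail above 0.146 m and value of joint plunger between 0.03 and 0.06 m), for 1.9 s.
At the end, for the whole second after the job is handed in: The carriage rests at the far stop (its middle beyond y = 144 mm in the rail's frame, that is within about 15 mm of the stop), the gauge is released (pressed less than 8 mm) and the carriage is at rest (below 15 mm/s) (y of carriage in the frame of rail above 0.144 m and value of joint plunger below 0.008 m and linear speed of carriage below 0.015 m/s); the robot touches nothing.
It fails at once if the gauge leaves its band (30 to 60 mm) on the way, while the carriage is between y = -110 and 120 mm in the rail's frame (y of carriage in the frame of rail between -0.11 and 0.12 m and (value of joint plunger below 0.03 m or value of joint plunger above 0.06 m)).
It fails at once if the gauge is pushed to its bottom (80 mm) (value of joint plunger above 0.08 m).
It fails at once if the carriage races (faster than 0.27 m/s) (linear speed of carriage above 0.27 m/s).
It fails at once if a bystander is disturbed (moved 30 mm) (distance of any of oil_bottle, scoop_cup, wrench, driver, bushing, funnel from where it was at the start of the episode above 0.03 m).
It also fails if it takes over 48 s, if anything falls off the work surface, if the arm or the gripper's body presses on something with over 40 N, if the wrist force passes 120 N, or if a joint passes its speed limit or range.

## Robot

A 6-joint arm with a two-finger parallel gripper is mounted at the origin on the work surface. World frame = base frame: x ahead of the robot, y to its left, z up, the work surface at z = 0. Lengths are in mm, angles in rad, forces in N, time in s.
With the tool pointing down it reaches from about 275 to 750 mm from the base axis. Payload 10.2 kg.
Tool frame: the origin (TCP) lies at the very end of the fingers, on their centre line; the grasp point (between the pads) lies 19 mm behind it; z points along the fingers, y is the direction in which the jaws open and shut (so a half turn about z gives the same grasp; the last joint's range is limited). The gripper opens to 85 mm and grips with 20 to 120 N. Pads are 22 mm wide; open, the fingers measure 114 mm over their backs; the gripper's body (76 mm by 85 mm) begins 54 mm behind the grasp point. The pads swing forward as they close: fully open they stand 13 mm farther back than shut.
Start: joints at [-1.536, 0.313, 1.498, -0, 1.331, -0.223], TCP at [133.837, -507.66, 231.294] pointing down, gripper open.
Joint ranges: [-2.94, 2.94], [-0.97, 2.17], [0.19, 2.56], [-1.23, 4.37], [0.02, 3.11], [-2.88, 2.88]. Speed limits (rad/s): [2.39, 2.39, 3.01, 3.14, 3.14, 3.14].

## Interface

Orientations are given as a unit quaternion [w, x, y, z].
In Python, from rig import * gives the robot as it stands. The module is installed in compiled form; this text tells all that it offers.
- The arm moves only by the shell command python3 -m crank 'ROWS' [FORCE]. ROWS is a JSON object of lists of equal length, an entry for each row: "dp": the shift along the world's x, y, z in cm, a list of three; "delta_rot": the turn, a rotation vector about the world's x, y, z in degrees, a list of three; "claw": the closure in counts, from 0 (fully open) to 255 (shut). A call has 1 to 10 rows; each row shifts and turns the commanded pose from where the row before left it; what a row does not reach is not made up. A row lasts 1/10 s, in which the tool goes at most 50 mm and 8.59 degrees, less where a joint would pass 70% of its speed; a pose out of reach is approached as far as the arm can. A call is refused whole if a number of a shift passes 5 or a number of a turn 8.59, either way. A call with a gripper value outside its range is refused whole. The fingers move at their own pace and stop on an object; FORCE is the grip in N (left out, the last holds). Time passes only in rows, so rows that do not move let the fingers close. It gives the time, the measured TCP pose, the force and the opening at its end, in the units of the state.
- sense(): the state, without advancing time (a new reading comes with each control period).
- capture(name): name is "scene" or "top" or "wrist"; returns (picture, depth): 384x512x3 uint8, red, green, blue; 384x512 float32, mm along the optical axis (not along the pixel's ray), 0 where there is no reading.
- camera_model(name): a dict with "fx", "fy", "cx", "cy" (pixels), "cam_to_world" (4x4, takes a point from camera to world coordinates); the wrist camera has in their place "T_tool_cam" (4x4, takes a point from camera to tool coordinates, whose origin is the TCP and whose axes are the flange's). Camera axes: x right, y up, looking along -z (the intrinsics and any distortion apply to the point x, -y, -z); pixel columns grow to the right and rows downward; lengths in mm; the calibration is good to about 2 mm. A picture is of the moment at which its call begins: read the wrist's pose just before it. camera_model takes no time and is no camera call.
- finish_job(): hands the job in, once; it reports no verdict.
Trained networks look in the newest picture that a camera, given by its name, has taken for a name from the list of things; names that differ only in an ending like _2 or _b are one class to them, and where a whole thing is asked for, a point or a joint stands for the part that bears it (a point fixed in the world has none). Each returns a list of dicts, best first, with "p" (0 to 1); they miss things now and then, are a little off and sometimes report something else, mostly with a low value. They report only what shows in the picture. A call takes as long as a camera call.
- boxes_of(camera, target): "centre" ([column, row] in pixels, amid what is visible of it).
- masks_of(camera, target): "region" (384x512 bool, what is visible of it) and "centre" ([column, row] in pixels, amid what is visible of it).
- pinpoint(camera, target): "centre" ([column, row] in pixels: a listed point, or the origin of a listed thing).
The state is a dict: "time_s": time; "joints": joint angles; "dq": joint speeds; "tau": joint torques, N m; "eef_pos": TCP position; "ee_rot": TCP orientation; "force": force on the tool from outside, world axes, zero at the start; "wrist_torque": the same for the moment, N m; "grip_width": opening from 0.0 (shut) to 1.0 (fully open).
Only numpy, scipy, OpenCV 4.12 (cv2) and the standard library are available. Lean on these libraries where they do the work, as an engineer would, in place of code of your own. Each camera call takes 0.05 s, during which the arm holds its last target.

## Working session

There is one attempt and no reset: what is moved stays moved. The work goes in short steps, Python scripts to look and compute and a shell command to move; the robot and the scene stay as the last step left them, time stands still between calls to the robot, and variables do not carry over. Pictures are saved under pics/ and viewed, and the job is handed in when it is done.

```bash
mkdir -p pics; python3 - <<'E'
from rig import *
import cv2,numpy as np
print(sense())
for n in("scene","top","wrist"):
    im,d=capture(n); cv2.imwrite(f"pics/{n}0.png",im[:,:,::-1]); np.save(f"pics/{n}0.npy",d)
    print(n,camera_model(n))
    for t in("rail","carriage","pad","gauge_mouth"):
        print(t,[(round(r['p'],2),np.round(r['centre'],1)) for r in pinpoint(n,t)][:3])
E
```

```text
{'time_s': 0.0, 'joints': array([-1.53637479e+00,  3.13487665e-01,  1.49844242e+00,  2.30136513e-05,
        1.33101328e+00, -2.23421189e-01]), 'dq': array([-1.45067630e-03,  5.43005992e-04, -1.04402347e-03, -2.80415004e-05,
        2.65835930e-04,  2.20289415e-04]), 'tau': array([ 1.51869466e-03, -4.12267470e+01, -2.59741062e+01, -8.39219774e-05,
        4.20039738e-03,  1.05917263e-05]), 'eef_pos': array([ 133.84643863, -507.38274246,  230.71379863]), 'ee_rot': array([-6.71288418e-04,  9.91701271e-01,  1.28561786e-01,  7.48519987e-05]), 'force': array([0.37883613, 0.34225505, 0.81690292]), 'wrist_torque': array([-0.003895  , -0.03162537, -0.03764397]), 'grip_width': 0.9999594465286782}
scene {'fx': 364.62348798886836, 'fy': 364.62348798886836, 'cx': 255.77076870157504, 'cy': 194.58822439473423, 'cam_to_world': array([[-1.30507381e-01, -5.44196873e-01,  8.28744585e-01,
         1.38942047e+03],
       [ 9.91372297e-01, -6.13447395e-02,  1.15835190e-01,
         1.85435510e+02],
       [-1.21980274e-02,  8.36711770e-01,  5.47507645e-01,
         6.17090294e+02],
       [ 0.00000000e+
[... 713 characters left out ...]
00]])}
rail [(0.71, array([261.9, 206.1])), (0.19, array([248.8, 130.7]))]
carriage [(0.66, array([320.6, 218.1]))]
pad [(0.64, array([382.8, 251.9]))]
gauge_mouth [(0.9, array([348.5, 233.6]))]
wrist {'fx': 325.7176696962266, 'fy': 325.7176696962266, 'cx': 252.8793533986567, 'cy': 185.21196159240128, 'T_tool_cam': array([[-7.43120799e-04,  9.54763230e-01,  2.97366141e-01,
         7.52153915e+01],
       [ 9.99999664e-01,  8.12762854e-04, -1.10555757e-04,
        -1.51582871e-01],
       [-3.47242725e-04,  2.97365959e-01, -9.54763513e-01,
        -1.42193338e+02],
       [ 0.00000000e+00,  0.00000000e+00,  0.00000000e+00,
         1.00000000e+00]])}
rail []
carriage []
pad []
gauge_mouth []
```

View pics/scene0.png

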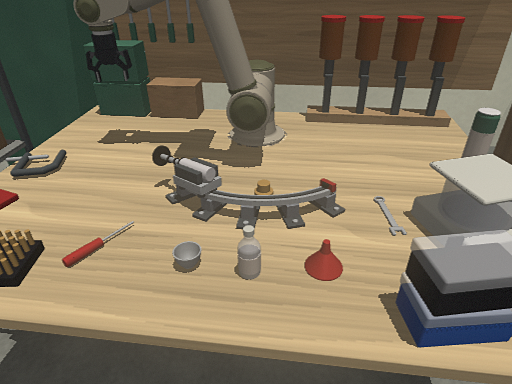

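View pics/top0.png

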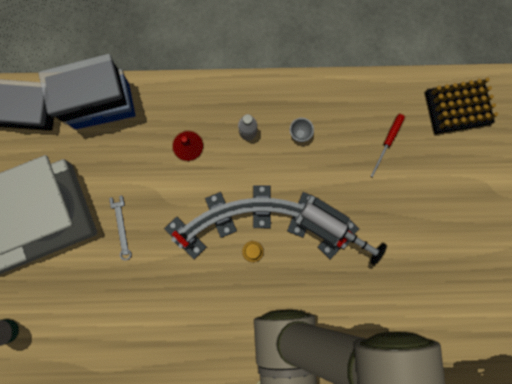

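View pics/wrist0.png

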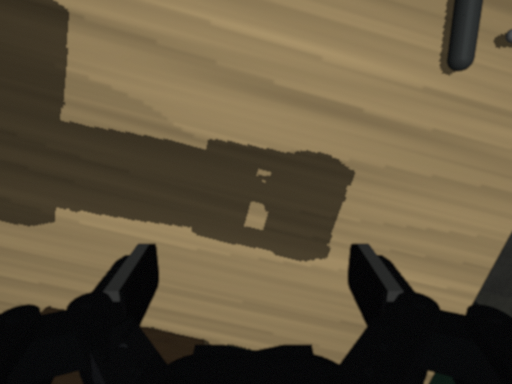

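```bash
cat > h.py <<'E'
import numpy as np
from rig import *
def cloud(n,d,cm=None):
    c=cm or camera_model(n); v,u=np.mgrid[0:384,0:512]
    P=np.stack([(u-c['cx'])/c['fx']*d,-(v-c['cy'])/c['fy']*d,-d,np.ones_like(d)],-1)
    return (P@np.array(c['cam_to_world']).T)[...,:3]
E
python3 - <<'E'
from h import *
from scipy.optimize import least_squares
import cv2
im,_=capture("top"); d=np.load("pics/top0.npy"); C=cloud("top",d)
m=masks_of("top","rail")[0]['region']; 
P=C[m]; z=P[:,2]; s=(z>48)&(z<72); P=P[s]; print(s.sum())
f=lambda q:np.hypot(P[:,0]-q[0],P[:,1]-q[1])-300
r=least_squares(f,[200,80],loss='soft_l1',f_scale=4); print("centre",r.x,np.std(f(r.x)))
a=np.arctan2(P[:,1]-r.x[1],P[:,0]-r.x[0])
print("ang range",np.percentile(a,[0,1,5,50,95,99,100]))
for lo in np.arange(-.7,.7,.1):
    k=(a>lo)&(a<lo+.1)
    if k.sum()>5: print(round(lo+.05,2),k.sum(),f(r.x)[k].mean().round(1),np.median(P[k,2]).round(1),np.std(f(r.x)[k]).round(1))
# red stops
hsv=cv2.cvtColor(im,cv2.COLOR_RGB2HSV)
red=((hsv[...,0]<8)|(hsv[...,0]>172))&(hsv[...,1]>150)&(hsv[...,2]>80)
n,l,st,ce=cv2.connectedComponentsWithStats(red.astype(np.uint8))
for i in range(1,n):
    if st[i,4]>8: Q=C[l==i]; q=np.median(Q,0); print(st[i,4],ce[i].round(1),q.round(1),'ang',np.arctan2(q[1]-r.x[1],q[0]-r.x[0]).round(3))
for t in("pad","gauge_mouth","carriage"):
    for nm in ("top",):
        mm=masks_of(nm,t)
        if mm:
            Q=C[mm[0]['region']]; print(t,mm[0]['p'],len(Q),np.median(Q,0).round(1),Q.min(0).round(1),Q.max(0).round(1))
for (u,v) in [(378,253),(370,249),(362,245),(348,235),(325,220),(310,211)]: print(u,v,C[v,u].round(1))
for t in("oil_bottle","scoop_cup","wrench","driver","bushing","funnel"):
    mm=masks_of("top",t); 
    if mm: Q=C[mm[0]['region']]; print(t,np.median(Q,0).round(0),Q.max(0).round(0),Q.min(0).round(0))
E
```

```text
1870
centre [266.33313149  59.58325068] 11.382775981074625
ang range [-0.88451556 -0.86530839 -0.38364829  0.16413076  0.70278367  0.81905528
  0.83155738]
-0.35 122 1.9 61.5 11.2
-0.25 145 1.2 63.0 10.0
-0.15 144 1.0 63.4 9.7
-0.05 182 1.4 63.3 13.5
0.05 163 0.3 64.6 11.4
0.15 142 0.7 65.1 10.0
0.25 146 -0.1 65.2 10.1
0.35 191 0.2 63.8 13.3
0.45 149 0.0 64.2 10.5
0.55 146 -0.7 63.0 9.6
0.65 153 -1.2 62.4 10.5
244 [394.2 129.1] [ 774.4 -328.    23.2] ang -0.652
550 [186.4 145.4] [736.7 254.   24.1] ang 0.392
106 [179.7 238.4] [480.6 266.   77.2] ang 0.767
36 [340.7 242.5] [ 460.2 -151.5   68.7] ang -0.828
pad 0.75 393 [ 444.5 -223.9  116.1] [ 404.2 -263.9   -1.3] [ 484.2 -158.4  141.5]
gauge_mouth 0.97 2057 [ 503.1 -117.3  125.5] [ 401.7 -286.4   -5.1] [ 591.4   81.6 1332.7]
carriage 0.63 2041 [ 503.5 -117.1  125.6] [ 401.7 -263.9   -8.2] [ 591.4   81.6 1332.7]
378 253 [ 428.9 -236.8  119.4]
370 249 [ 439.5 -218.7  113.6]
362 245 [ 449.9 -197.8  118.7]
348 235 [ 475.8 -163.8  118.5]
325 220 [ 513.7 -104.5  136.4]
310 211 [537.1 -67.8 137.5]
oil_bottle [771.  83.  86.] [ 837.  110. 1333.] [414.  56.  -7.]
scoop_cup [782. -68.  21.] [ 807.   82. 1333.] [414. -98.  -3.]
wrench [516. 439.   6.] [ 606.  472. 1333.] [414.  82.  -8.]
driver [ 761. -321.   20.] [ 824. -258.   32.] [ 644. -365.   -6.]
bushing [443.  79.  17.] [ 472.  107. 1333.] [414.  49.  -4.]
funnel [737. 250.  23.] [ 790.  299. 1333.] [414.  82.  -3.]
```

```bash
python3 - <<'E'
import cv2
im=cv2.imread("pics/top0.png")[180:290,280:410]; cv2.imwrite("pics/topcrop.png",cv2.resize(im,None,fx=5,fy=5,interpolation=cv2.INTER_CUBIC))
im=cv2.imread("pics/scene0.png")[130:230,130:360]; cv2.imwrite("pics/scenecrop.png",cv2.resize(im,None,fx=3.4,fy=3.4,interpolation=cv2.INTER_CUBIC))
E
```

```text
(no output)
```

View pics/topcrop.png

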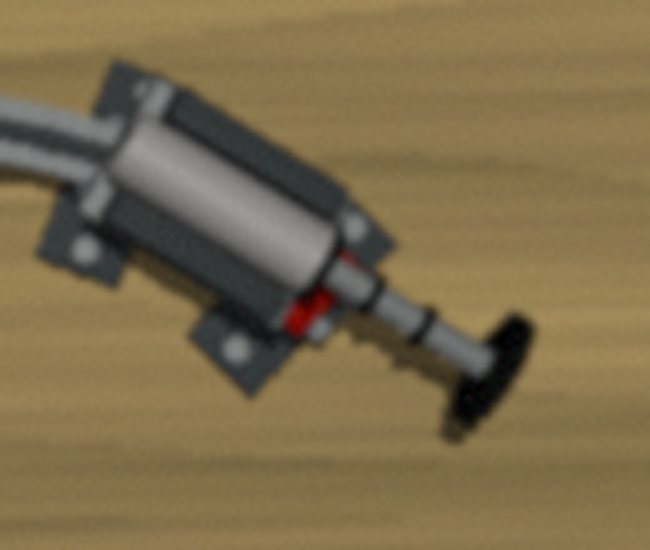

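View pics/scenecrop.png

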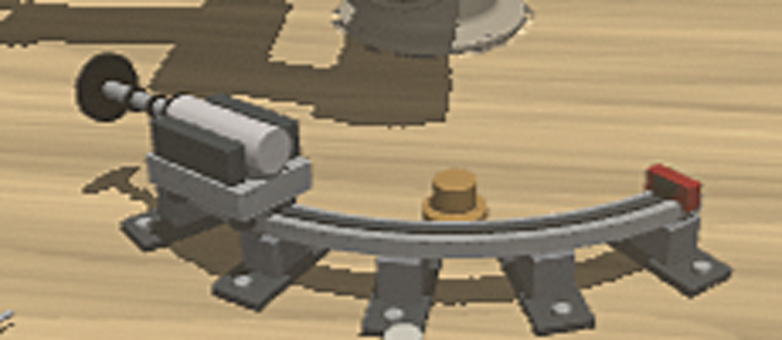

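```bash
cat >> h.py <<'E'
def ray(n,uv):
    c=camera_model(n); T=np.array(c['cam_to_world'])
    d=T[:3,:3]@np.array([(uv[0]-c['cx'])/c['fx'],-(uv[1]-c['cy'])/c['fy'],-1]); return T[:3,3],d/np.linalg.norm(d)
def tri(a,b):
    (o1,d1),(o2,d2)=ray("scene",a),ray("top",b)
    s=np.linalg.lstsq(np.c_[d1,-d2],o2-o1,rcond=None)[0]; p,q=o1+s[0]*d1,o2+s[1]*d2
    return (p+q)/2,np.linalg.norm(p-q)
Cc=np.array([266.3,59.6]); MID=-0.030
def ang(p): return np.arctan2(p[1]-Cc[1],p[0]-Cc[0])
E
python3 - <<'E'
from h import *
for n,a,b in(("pad",[160.6,154.6],[382.8,251.9]),("mouth",[182.8,165.4],[348.5,233.6]),("car",[194.7,186.2],[320.6,218.1]),("rail",[249.1,214.3],[261.9,206.1])):
    p,e=tri(a,b); print(n,p.round(1),e.round(1),"r",np.hypot(*(p[:2]-Cc)).round(1),"ang",ang(p).round(3))
for c in (0,35,45):
  for f in (-.58,):
    r=np.array([np.cos(f),np.sin(f)]);t=np.array([-r[1],r[0]]);print(c,(Cc+300*r-(165-c)*t).round(1))
E
```

```text
pad [ 430.2 -247.4  109.5] 8.9 r 348.0 ang -1.08
mouth [ 478.9 -163.3  103. ] 10.2 r 308.0 ang -0.809
car [ 526.2 -108.6   62.7] 8.4 r 309.6 ang -0.574
rail [567.3  49.8   5.8] 1.7 r 301.2 ang -0.033
0 [ 426.8 -242.8]
35 [ 446.  -213.5]
45 [ 451.5 -205.2]
```

```bash
python3 -m crank '{"dp":[[5,3,0],[5,4,0],[5,4,0],[5,4,0],[4,4,0],[2.5,3.5,-2],[0,0,-3],[0,0,-3],[0,0,-2],[0,0,0]],"delta_rot":[[0,0,8.4],[0,0,8.4],[0,0,8.4],[0,0,8.4],[0,0,8.4],[0,0,0],[0,0,0],[0,0,0],[0,0,0],[0,0,0]],"claw":[255,255,255,255,255,255,255,255,255,255]}' 40
```

```text
time_s: 2.3
eef_pos: [353.5, -316.8, 129.3]
ee_rot: [-0.002, 0.88, 0.475, -0.0]
force: [-0.0, -0.2, 0.3]
grip_width: -0.005
```

```bash
python3 -m crank '{"dp":[[2.5,2,-1.4],[2.2,2.1,-1],[0,0,-1],[0,0,0],[0,0,0]],"delta_rot":[[0,0,0],[0,0,0],[0,0,0],[0,0,0],[0,0,0]],"claw":[255,255,255,255,255]}'; python3 - <<'E'
from h import *
import cv2
for n in("wrist","top"):
    im,d=capture(n)
    np.save(f"pics/{n}1.npy",d); cv2.imwrite(f"pics/{n}1.png",im[:,:,::-1])
s=sense(); print(s['eef_pos'],s['ee_rot'],s['force'])
from scipy.spatial.transform import Rotation as R
R0=R.from_quat(s['ee_rot'],scalar_first=True).as_matrix()
c=camera_model("wrist"); T=np.eye(4);T[:3,:3]=R0;T[:3,3]=s['eef_pos'];c['cam_to_world']=T@np.array(c['T_tool_cam'])
W=cloud("wrist",np.load("pics/wrist1.npy"),c); np.save("pics/W1.npy",W)
print([(r['p'],r['centre']) for r in pinpoint("wrist","pad")],[(r['p'],r['centre']) for r in pinpoint("wrist","gauge_mouth")])
E
```

```text
time_s: 2.8
eef_pos: [401.1, -277.7, 98.1]
ee_rot: [0.001, 0.88, 0.475, 0.0]
force: [0.7, 0.4, 0.1]
grip_width: 0.003
[ 401.02898618 -277.80595681   98.15809157] [6.93229189e-04 8.80033552e-01 4.74910995e-01 1.15885572e-04] [-0.573958   -0.40159097 -0.79134247]
[] []
```

View pics/wrist1.png

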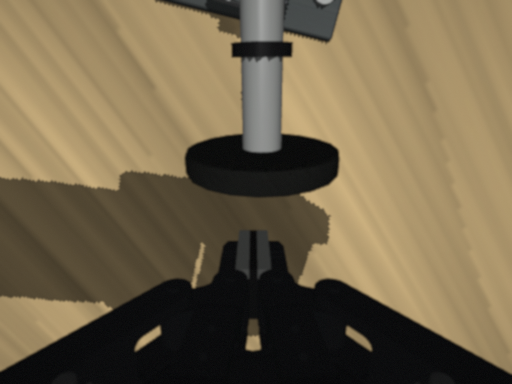

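View pics/top1.png

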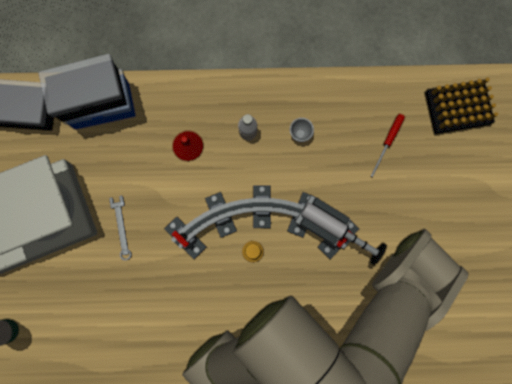

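```bash
python3 - <<'E'
from h import *
import cv2
W=np.load("pics/W1.npy"); im=cv2.imread("pics/wrist1.png")
t=np.array([.548,.836]);r=np.array([.836,-.548]); p0=np.array([401.0,-277.8])
def rel(P): q=P[...,:2]-p0; return np.stack([q@t,q@r,P[...,2]],-1)
for uv in [(262,183),(262,170),(262,150),(200,180),(325,180),(262,192),(262,130),(262,100),(262,60),(262,20),(244,250),(262,250),(240,240),(253,235),(253,260)]:
    print(uv,rel(W[uv[1],uv[0]]).round(1),im[uv[1],uv[0]])
m=(W[...,2]>60)&(np.mgrid[0:384,0:512][0]<200)&(np.mgrid[0:384,0:512][0]>125)
Q=rel(W)[m]; print(Q.min(0).round(1),Q.max(0).round(1),m.sum())
f=im.max(2)<25; Q=rel(W)[m&f]; print(np.percentile(Q,[1,5,50,95,99],axis=0).round(1))
E
```

```text
(262, 183) [ 43.8   2.5 136.2] [22 24 23]
(262, 170) [ 48.4   2.4 136.4] [15 15 15]
(262, 150) [ 50.6   3.  114.1] [139 140 139]
(200, 180) [ 42.5 -19.5 128.1] [16 18 16]
(325, 180) [ 42.2  25.5 127.2] [17 18 17]
(262, 192) [ 40.8   2.5 136.7] [22 25 24]
(262, 130) [ 58.3   3.  112.7] [143 146 144]
(262, 100) [ 69.7   2.9 116.1] [146 148 147]
(262, 60) [ 83.5   2.7 117. ] [151 153 151]
(262, 20) [ 96.1   2.6 118. ] [157 159 157]
(244, 250) [ 10.9  -4.2 121.7] [52 54 52]
(262, 250) [ 10.1   3.1 120.3] [52 53 52]
(240, 240) [ 11.   -6.2 112.9] [52 54 53]
(253, 235) [ 10.4  -0.5 106.9] [10  8 10]
(253, 260) [ 10.4  -0.6 128.7] [10 10  9]
[ 38.6 -28.3  78.2] [ 75.5  34.7 240.3] 8818
[[ 40.2 -25.   87.8]
 [ 41.1 -21.8  96.5]
 [ 48.6   2.2 127.5]
 [ 50.8  27.1 136.9]
 [ 51.4  30.7 137.8]]
```

```bash
python3 -m crank '{"dp":[[0.4,0.4,0],[0.4,0.5,0],[0.4,0.5,0],[0.3,0.5,0],[0.3,0.5,0],[0.3,0.5,0],[0.3,0.4,0],[0.3,0.4,0],[0.2,0.3,0],[0,0,0]],"delta_rot":[[0,0,0],[0,0,0],[0,0,0],[0,0,0],[0,0,0],[0,0,0],[0,0,0],[0,0,0],[0,0,0],[0,0,0]],"claw":[255,255,255,255,255,255,255,255,255,255]}'; python3 - <<'E'
from h import *
import cv2
im,d=capture("wrist");cv2.imwrite("pics/wrist2.png",im[:,:,::-1])
for i in range(1): print(sense()['force'],sense()['eef_pos'],sense()['time_s'])
E
```

```text
time_s: 4.0
eef_pos: [430.4, -236.7, 97.3]
ee_rot: [0.0, 0.88, 0.476, -0.0]
force: [-0.9, -1.6, 1.3]
grip_width: 0.003
[-1.93865804 -2.3132002   0.05364262] [ 430.30497871 -236.92802324   97.33321985] 4.05
```

View pics/wrist2.png

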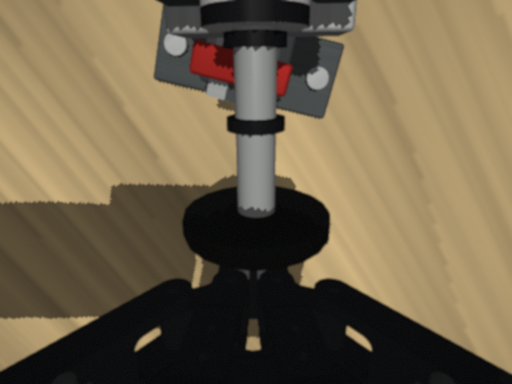

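```bash
cat > plan.py <<'E'
import numpy as np
from h import Cc
PH0=-0.59; OFF=np.array([-1.5,-1.5]); 
def tcp(u): # u: tool travel (mm), =c + carriage travel
    f=PH0+(u-45)/300; r=np.array([np.cos(f),np.sin(f)]);t=np.array([-r[1],r[0]])
    return Cc+OFF+300*r-(175.5-45)*t
def sim(us,m,gs=1,k=100,pause=True):
    s=v=0;dt=.001;out=[];u=us[0]
    for i in range(1,len(us)):
        for j in range(100+(50 if pause and i%10==0 else 0)):
            u_=us[i-1]+(us[i]-us[i-1])*min(1,j/100); c=u_-s
            g=3.8*m/4.3*gs*np.sin(.75-s/300)
            F=c*.1-g
            if abs(v)<.5 and abs(F)<.5: a=0;v=0
            else: a=(F-.04*v-.5*np.sign(v if abs(v)>.5 else F))/m*1000
            v+=a*dt; s=s+v*dt
            if s<0:s=0;v=max(v,0)
            if s>330:s=330;v=min(v,0)
        out.append((s,u_-s,v))
    return np.array(out)
E
cat > sim1.py <<'E'
from plan import *
v=[1.5,3,4,4.5,4.7,4.8,4.8,4.8,4.8,4.8]  # 1 mm/row
u=[20.5]
s=0
for x in v:u.append(u[-1]+x)
# afterwards speed by nominal schedule
while len(u)<75:
    sn=u[-1]-45; ph=sn/300-.55
    g=3.8*np.sin(.2-ph); vd=min((4.55-.5-g)/40*100, 11.5)
    vd=min(vd,1.2*np.sqrt(max(0,2*3*(375-u[-1])/10)) )
    last=u[-1]-u[-2]; vd=np.clip(vd,last-1.5,last+.5)
    u.append(min(375,u[-1]+max(vd,0)))
u=np.array(u);print(np.diff(u).round(1))
for m in(3.2,4.3,5.4):
    o=sim(u,m); b=(o[:,0]>52)&(o[:,0]<330*.0+ (0.4115+.55)*300)
    print(m,o[b,1].min().round(1),o[b,1].max().round(1),o[:,1].max().round(1),o[:,2].max().round(0)); print(o[4::5,:2].round(0).tolist())
E
python3 sim1.py
```

```text
[1.5 3.  4.  4.5 4.7 4.8 4.8 4.8 4.8 4.8 4.1 4.2 4.3 4.4 4.5 4.6 4.7 4.8
 5.  5.1 5.2 5.4 5.5 5.7 5.8 6.  6.2 6.4 6.5 6.7 6.9 7.1 7.4 7.6 7.8 8.1
 8.3 8.6 8.8 9.1 9.4 9.7 9.7 9.3 8.8 8.4 7.9 7.5 7.  6.6 6.2 5.7 5.3 4.8
 4.4 3.9 3.4 3.  2.5 2.  1.5 1.  0.2 0.  0.  0.  0.  0.  0.  0.  0.  0.
 0.  0. ]
3.2 36.2 43.0 45.0 96.0
[[3.0, 35.0], [23.0, 39.0], [44.0, 39.0], [71.0, 37.0], [96.0, 40.0], [129.0, 38.0], [163.0, 41.0], [208.0, 39.0], [253.0, 41.0], [304.0, 28.0], [330.0, 27.0], [330.0, 42.0], [330.0, 45.0], [330.0, 45.0]]
4.3 35.9 45.7 47.1 100.0
[[0.0, 38.0], [16.0, 46.0], [38.0, 46.0], [64.0, 43.0], [90.0, 45.0], [125.0, 42.0], [159.0, 45.0], [205.0, 41.0], [252.0, 42.0], [305.0, 26.0], [330.0, 27.0], [330.0, 42.0], [330.0, 45.0], [330.0, 45.0]]
5.4 35.6 51.0 52.7 103.0
[[0.0, 38.0], [10.0, 52.0], [31.0, 53.0], [58.0, 50.0], [85.0, 51.0], [120.0, 47.0], [155.0, 49.0], [203.0, 44.0], [251.0, 43.0], [306.0, 25.0], [330.0, 27.0], [330.0, 42.0], [330.0, 45.0], [330.0, 45.0]]
```

```bash
cat > rows.py <<'E'
import sys
from plan import *
u0=float(sys.argv[1]); vs=[float(x) for x in sys.argv[2].split(',')]
u=u0+np.r_[0,np.cumsum(vs)]
p=np.array([tcp(x) for x in u]); print("start",p[0].round(1),"end",p[-1].round(1),"uend",u[-1])
d=np.diff(p,axis=0)/10
for a,b in zip(d,vs): print([a[0].round(2),a[1].round(2),round(b*.0045,3)],round(b/300*57.3,2))
E
python3 rows.py 20.5 1.5,3,4,4.5,4.7,4.8,4.8,4.8,4.8,4.8
```

```text
start [ 418.4 -230.7] end [ 457.  -206.7] uend 62.199999999999996
[np.float64(0.14), np.float64(0.08), 0.007] 0.29
[np.float64(0.29), np.float64(0.16), 0.013] 0.57
[np.float64(0.38), np.float64(0.21), 0.018] 0.76
[np.float64(0.42), np.float64(0.25), 0.02] 0.86
[np.float64(0.44), np.float64(0.26), 0.021] 0.9
[np.float64(0.44), np.float64(0.28), 0.022] 0.92
[np.float64(0.44), np.float64(0.28), 0.022] 0.92
[np.float64(0.44), np.float64(0.29), 0.022] 0.92
[np.float64(0.43), np.float64(0.3), 0.022] 0.92
[np.float64(0.43), np.float64(0.3), 0.022] 0.92
```

```bash
python3 - <<'E'
s=open('plan.py').read()
a=s.index("def tcp"); b=s.index("def sim")
s=s[:a]+'''def tcp(u):
    e=min(0,u-42); w=max(u,42)
    f=PH0+(w-42)/300; r=np.array([np.cos(f),np.sin(f)]);t=np.array([-r[1],r[0]])
    return Cc+302*r-(175.5-42)*t+e*t
'''+s[b:]
open('plan.py','w').write(s)
E
python3 rows.py 20.5 1.5,3,4,4.5,4.7,4.8,4.8,4.8,4.8,4.8
```

```text
start [ 431.  -237.2] end [ 461.3 -206.8] uend 62.199999999999996
[np.float64(0.08), np.float64(0.12), 0.007] 0.29
[np.float64(0.17), np.float64(0.25), 0.013] 0.57
[np.float64(0.22), np.float64(0.33), 0.018] 0.76
[np.float64(0.25), np.float64(0.37), 0.02] 0.86
[np.float64(0.26), np.float64(0.39), 0.021] 0.9
[np.float64(0.3), np.float64(0.37), 0.022] 0.92
[np.float64(0.44), np.float64(0.29), 0.022] 0.92
[np.float64(0.44), np.float64(0.29), 0.022] 0.92
[np.float64(0.43), np.float64(0.3), 0.022] 0.92
[np.float64(0.43), np.float64(0.31), 0.022] 0.92
```

```bash
cat > look.py <<'E'
import sys
from h import *
import cv2
n=sys.argv[1]
im,d=capture("wrist"); s=sense()
cv2.imwrite(f"pics/w{n}.png",im[:,:,::-1])
from scipy.spatial.transform import Rotation as R
R0=R.from_quat(s['ee_rot'],scalar_first=True).as_matrix(); h=np.arctan2(R0[1,0],R0[0,0])
F=s['force']; print("t",s['time_s'],"pos",s['eef_pos'].round(1),"head",h.round(3),"Fpush",-(F[0]*np.cos(h)+F[1]*np.sin(h)).round(2),F.round(1))
E
python3 -m crank '{"dp":[[0.08,0.12,0.01],[0.17,0.25,0.01],[0.22,0.33,0.02],[0.25,0.37,0.02],[0.26,0.39,0.02],[0.3,0.37,0.02],[0.44,0.29,0.02],[0.44,0.29,0.02],[0.43,0.3,0.02],[0.43,0.31,0.02]],"delta_rot":[[0,0,0],[0,0,0],[0,0,0],[0,0,0],[0,0,0.4],[0,0,0.9],[0,0,0.9],[0,0,0.9],[0,0,0.9],[0,0,0.9]],"claw":[255,255,255,255,255,255,255,255,255,255]}'; python3 look.py 3
```

```text
time_s: 5.05
eef_pos: [460.9, -206.5, 99.3]
ee_rot: [0.0, 0.858, 0.513, 0.0]
force: [-2.8, -3.9, 4.5]
grip_width: -0.005
t 5.1 pos [ 461.5 -206.3   99.4] head 1.079 Fpush 4.08 [-1.  -4.1  3.6]
```

View pics/w3.png

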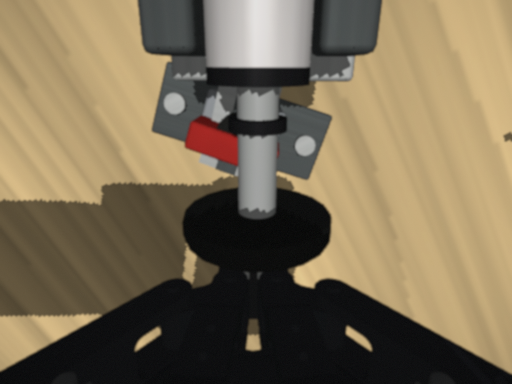

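```bash
sed -i 's/round(b\*.0045,3)/"z"/; s/for a,b in zip(d,vs): print.*/for a,b,w in zip(d,vs,u):\n    q=(w-45)\/300-.55; zz=(.09*np.sin(.2-q)+.036*np.cos(.2-q))*b\/10; print([float(a[0].round(2)),float(a[1].round(2)),float(zz.round(2))],round(b\/300*57.3,2))/' rows.py; python3 rows.py 62.2 4.3,4.3,4.4,4.4,4.5,4.6,4.7,4.8,5,5.1
```

```text
start [ 461.3 -206.8] end [ 499.8 -173.8] uend 108.30000000000001
[0.38, 0.28, 0.04] 0.82
[0.38, 0.29, 0.04] 0.82
[0.38, 0.3, 0.04] 0.84
[0.38, 0.31, 0.04] 0.84
[0.38, 0.32, 0.04] 0.86
[0.38, 0.33, 0.04] 0.88
[0.39, 0.34, 0.04] 0.9
[0.39, 0.36, 0.04] 0.92
[0.4, 0.38, 0.04] 0.95
[0.4, 0.39, 0.04] 0.97
```

```bash
python3 -m crank '{"dp":[[0.38,0.28,0.04],[0.38,0.29,0.04],[0.38,0.3,0.04],[0.38,0.31,0.04],[0.38,0.32,0.04],[0.38,0.33,0.04],[0.39,0.34,0.04],[0.39,0.36,0.04],[0.4,0.38,0.04],[0.4,0.39,0.04]],"delta_rot":[[0,0,0.7],[0,0,0.7],[0,0,0.7],[0,0,0.7],[0,0,0.7],[0,0,0.7],[0,0,0.8],[0,0,0.8],[0,0,0.9],[0,0,0.9]],"claw":[255,255,255,255,255,255,255,255,255,255]}'; python3 look.py 4;python3 rows.py 108.3 5.2,5.4,5.5,5.7,5.8,6,6.2,6.4,6.5,6.7
```

```text
time_s: 6.1
eef_pos: [499.2, -173.3, 103.1]
ee_rot: [-0.0, 0.822, 0.569, -0.0]
force: [-2.3, -3.1, 4.6]
grip_width: -0.002
t 6.15 pos [ 499.9 -172.9  103.2] head 1.211 Fpush 3.24 [ 0.9 -3.8  2.8]
start [ 499.8 -173.8] end [ 541.2 -123.3] uend 167.7
[0.4, 0.41, 0.04] 0.99
[0.41, 0.43, 0.04] 1.03
[0.41, 0.45, 0.04] 1.05
[0.41, 0.47, 0.04] 1.09
[0.41, 0.49, 0.04] 1.11
[0.42, 0.51, 0.04] 1.15
[0.42, 0.54, 0.04] 1.18
[0.42, 0.56, 0.04] 1.22
[0.42, 0.58, 0.04] 1.24
[0.42, 0.61, 0.04] 1.28
```

View pics/w4.png

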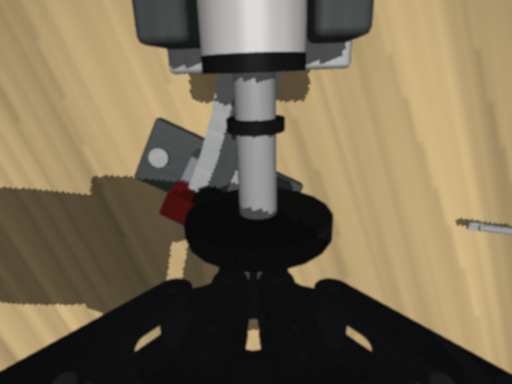

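```bash
cat > mouth.py <<'E'
import sys; from h import *
import cv2
from plan import tcp
c=camera_model("wrist"); T=np.array(c['T_tool_cam'])
def x_at(row,h): # tool x of ray at height h above TCP (tool z=-h)
    d=T[:3,:3]@np.array([0,-(row-c['cy'])/c['fy'],-1]); o=T[:3,3]; k=(-h-o[2])/d[2]; return (o+k*d)[0]
for n,tip,z in (("rist2",97.3,132),("3",99.4,133.2),("4",103.2,136.5)):
    im=cv2.imread(f"pics/w{n}.png"); col=im[:160,225:290].max(2)
    print(n,[int(x) for x in np.median(col,1)[10:110:2]])
    for row in (27,71,85): print(row,x_at(row,z-tip).round(1),end=' ')
    print()
E
python3 mouth.py
```

```text
rist2 [24, 24, 22, 24, 23, 28, 51, 60, 61, 60, 34, 19, 20, 20, 20, 20, 20, 20, 42, 72, 108, 119, 119, 120, 118, 118, 118, 118, 131, 135, 141, 140, 139, 140, 139, 134, 133, 134, 131, 134, 131, 131, 121, 116, 116, 116, 115, 114, 115, 114]
27 91.9 71 79.4 85 75.2 
3 [204, 203, 204, 204, 204, 203, 204, 204, 204, 204, 204, 203, 204, 204, 204, 205, 204, 205, 205, 204, 205, 204, 205, 205, 204, 204, 205, 204, 184, 82, 25, 26, 26, 26, 26, 26, 26, 26, 43, 72, 77, 89, 94, 129, 129, 129, 129, 128, 129, 127]
27 92.0 71 79.4 85 75.2 
4 [195, 195, 195, 195, 196, 196, 196, 196, 195, 195, 196, 196, 196, 196, 195, 196, 196, 196, 196, 196, 193, 136, 39, 25, 25, 25, 25, 25, 25, 25, 31, 54, 70, 72, 76, 90, 122, 122, 122, 122, 123, 123, 123, 124, 124, 130, 146, 147, 151, 152]
27 92.1 71 79.5 85 75.2
```

```bash
python3 - <<'E'
import cv2,numpy as np
a=[cv2.resize(cv2.imread(f"pics/w{n}.png")[0:150,180:330],None,fx=1.7,fy=3.5,interpolation=cv2.INTER_CUBIC) for n in("rist2","3","4")]
cv2.imwrite("pics/cmp.png",np.hstack(a))
E
```

```text
(no output)
```

View pics/cmp.png

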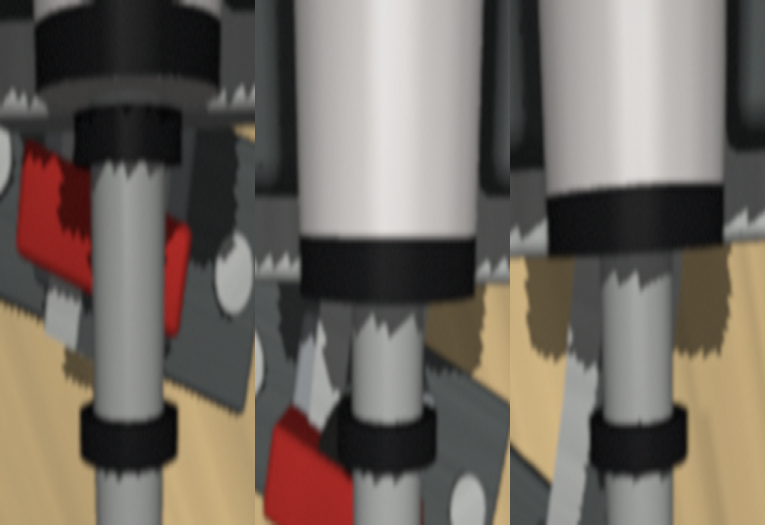

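```bash
cat >> mouth.py <<'E'
print()
# rod/ring top height from rist1-like: ring half width 9
for h in (18,20,22): print(h,[ (r,x_at(r,h).round(1)) for r in (31,46,116,133)])
for h in (30,33,36): print(h,[ (r,x_at(r,h).round(1)) for r in (21,71,85)])
E
python3 mouth.py | tail -6
```

```text
18 [(31, np.float64(93.1)), (46, np.float64(88.3)), (116, np.float64(64.1)), (133, np.float64(57.7))]
20 [(31, np.float64(92.9)), (46, np.float64(88.1)), (116, np.float64(64.3)), (133, np.float64(58.0))]
22 [(31, np.float64(92.6)), (46, np.float64(87.9)), (116, np.float64(64.5)), (133, np.float64(58.3))]
30 [(21, np.float64(94.3)), (71, np.float64(79.6)), (85, np.float64(75.2))]
33 [(21, np.float64(93.8)), (71, np.float64(79.5)), (85, np.float64(75.2))]
36 [(21, np.float64(93.3)), (71, np.float64(79.4)), (85, np.float64(75.2))]
```

```bash
python3 rows.py 108.3 5.8,6.2,6.4,6.6,6.8,7,7.1,7.2,7.4,7.5
```

```text
start [ 499.8 -173.8] end [ 546.3 -115.4] uend 176.3
[0.45, 0.46, 0.04] 1.11
[0.47, 0.5, 0.05] 1.18
[0.47, 0.52, 0.05] 1.22
[0.48, 0.55, 0.05] 1.26
[0.48, 0.58, 0.05] 1.3
[0.48, 0.61, 0.05] 1.34
[0.47, 0.62, 0.05] 1.36
[0.46, 0.64, 0.05] 1.38
[0.46, 0.67, 0.05] 1.41
[0.45, 0.69, 0.05] 1.43
```

```bash
cat >> look.py <<'E'
col=np.median(im[:160,235:278].max(2),1).astype(int)
# collar: dark run after bright barrel
dk=np.where((col[1:]<40)&(col[:-1]>=40))[0]; ed=np.where((col[1:]>=40)&(col[:-1]<40))[0]
print("dark starts",dk,"ends",ed)
E
python3 -m crank '{"dp":[[0.45,0.46,0.04],[0.47,0.5,0.05],[0.47,0.52,0.05],[0.48,0.55,0.05],[0.48,0.58,0.05]],"delta_rot":[[0,0,1.1],[0,0,1.2],[0,0,1.2],[0,0,1.2],[0,0,1.3]],"claw":[255,255,255,255,255]}'; python3 look.py 5
```

```text
time_s: 6.65
eef_pos: [522.9, -147.0, 105.4]
ee_rot: [-0.0, 0.791, 0.611, -0.0]
force: [-2.5, -3.7, -0.1]
grip_width: -0.002
t 6.7 pos [ 523.6 -146.4  105.7] head 1.317 Fpush 2.46 [ 0.4 -2.6  1.6]
dark starts [ 58 121] ends [ 75 134]
```

View pics/w5.png

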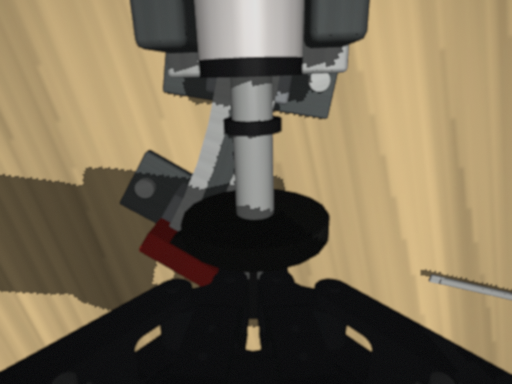

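```bash
python3 rows.py 140.1 7.1,7.4,7.6,7.9,8.1,8.3,8.5
```

```text
start [ 523.2 -147.8] end [556.7 -97.6] uend 195.0
[0.48, 0.61, 0.05] 1.36
[0.49, 0.65, 0.05] 1.41
[0.48, 0.68, 0.05] 1.45
[0.49, 0.72, 0.05] 1.51
[0.48, 0.75, 0.05] 1.55
[0.47, 0.78, 0.05] 1.59
[0.46, 0.82, 0.05] 1.62
```

```bash
python3 -m crank '{"dp":[[0.48,0.61,0.05],[0.49,0.65,0.05],[0.48,0.68,0.05],[0.49,0.72,0.05],[0.48,0.75,0.05],[0.47,0.78,0.05],[0.46,0.82,0.05]],"delta_rot":[[0,0,1.3],[0,0,1.4],[0,0,1.4],[0,0,1.5],[0,0,1.5],[0,0,1.6],[0,0,1.6]],"claw":[255,255,255,255,255,255,255]}'; python3 look.py 6; python3 rows.py 195 8.7,8.9,9.1,9.4,9.6,9.8
```

```text
time_s: 7.4
eef_pos: [556.4, -96.8, 109.1]
ee_rot: [0.0, 0.733, 0.68, -0.0]
force: [-1.2, -3.7, 1.9]
grip_width: 0.002
t 7.45 pos [557.  -95.7 109.2] head 1.498 Fpush 2.63 [ 0.7 -2.7  0.3]
dark starts [ 69 122] ends [ 85 135]
start [556.7 -97.6] end [580.6 -41.5] uend 250.5
[0.44, 0.85, 0.05] 1.66
[0.43, 0.88, 0.05] 1.7
[0.41, 0.91, 0.05] 1.74
[0.39, 0.96, 0.05] 1.8
[0.37, 0.99, 0.05] 1.83
[0.35, 1.02, 0.04] 1.87
```

View pics/w6.png

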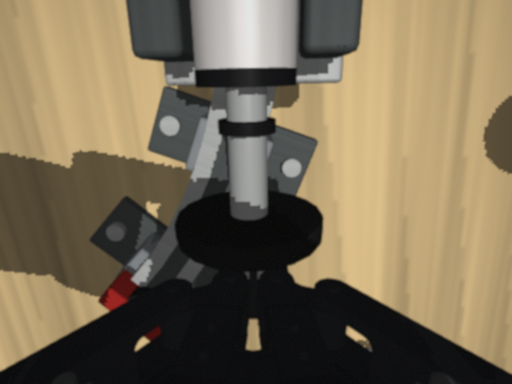

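```bash
python3 -m crank '{"dp":[[0.42,0.84,0.05],[0.41,0.88,0.05],[0.39,0.9,0.05],[0.37,0.94,0.05],[0.35,0.97,0.04],[0.33,0.99,0.04]],"delta_rot":[[0,0,1.7],[0,0,1.7],[0,0,1.7],[0,0,1.8],[0,0,1.8],[0,0,1.8]],"claw":[255,255,255,255,255,255]}'; python3 look.py 7; python3 - <<'E'
from h import *; from plan import tcp
import numpy as np
p=sense()['eef_pos'][:2]; us=np.arange(235,265,.5); d=[np.linalg.norm(tcp(u)-p) for u in us]; print(us[np.argmin(d)],min(d))
E
```

```text
time_s: 8.05
eef_pos: [579.0, -41.4, 111.8]
ee_rot: [0.0, 0.668, 0.744, 0.0]
force: [-0.9, -4.4, 0.8]
grip_width: 0.0
t 8.1 pos [579.5 -40.1 111.9] head 1.682 Fpush 1.27 [ 0.9 -1.2  0.3]
dark starts [ 68 123] ends [ 84 134]
251.5 1.5407410743582746
```

View pics/w7.png

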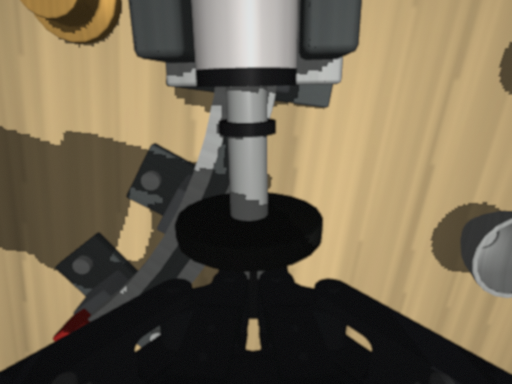

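```bash
python3 rows.py 251 9.8,10.2,10.5,10.8,11,11.2,11,11,9,8,7,5,4,3,2,1; python3 - <<'E'
from plan import *
for m in (3.2,4.3,5.4):
    v=[8.6,8.8,9,9.2,9.3,9.4,9.8,10.2,10.5,10.8,11,11.2,11,11,9,8,7,5,4,3,2,1,0,0,0]
    import plan
    # start from state s=153,c=42,v=80
    s=153.;vel=80.;u=195.;dt=.001;o=[]
    for x in v:
        for j in range(100):
            u+=x/100; c=u-s; g=3.8*m/4.3*np.sin(.75-s/300); a=(c*.1-g-.04*vel-.5)/m*1000; vel+=a*dt; s+=vel*dt
            if s>330: s=330;vel=0
        o.append((round(s),round(u-s),round(vel)))
    print(m,o)
E
```

```text
start [580.8 -41. ] end [594.7  94.4] uend 375.5
[0.31, 1.03, 0.04] 1.87
[0.29, 1.08, 0.04] 1.95
[0.26, 1.13, 0.04] 2.01
[0.22, 1.17, 0.04] 2.06
[0.19, 1.2, 0.03] 2.1
[0.14, 1.22, 0.03] 2.14
[0.1, 1.21, 0.02] 2.1
[0.05, 1.21, 0.02] 2.1
[0.01, 0.99, 0.01] 1.72
[-0.02, 0.88, 0.01] 1.53
[-0.03, 0.77, 0.01] 1.34
[-0.04, 0.55, 0.0] 0.95
[-0.03, 0.44, 0.0] 0.76
[-0.03, 0.33, 0.0] 0.57
[-0.02, 0.22, 0.0] 0.38
[-0.01, 0.11, 0.0] 0.19
3.2 [(161, 43, 79), (169, 44, 81), (177, 44, 84), (186, 45, 88), (195, 45, 91), (204, 45, 94), (214, 46, 97), (223, 46, 100), (233, 46, 103), (244, 47, 106), (255, 47, 109), (266, 47, 112), (277, 47, 115), (289, 46, 117), (300, 43, 116), (312, 40, 112), (323, 36, 106), (330, 34, 0), (330, 38, 0), (330, 41, 0), (330, 43, 0), (330, 44, 0), (330, 44, 0), (330, 44, 0), (330, 44, 0)]
4.3 [(161, 43, 76), (168, 44, 77), (176, 45, 81), (184, 46, 85), (193, 47, 90), (202, 47, 94), (212, 47, 98), (222, 47, 101), (232, 48, 105), (243, 48, 109), (254, 48, 112), (265, 47, 116), (277, 47, 118), (289, 46, 120), (301, 43, 120), (313, 39, 117), (324, 34, 111), (330, 34, 0), (330, 38, 0), (330, 41, 0), (330, 43, 0), (330, 44, 0), (330, 44, 0), (330, 44, 0), (330, 44, 0)]
5.4 [(161, 43, 73), (168, 45, 73), (175, 46, 77), (183, 47, 82), (192, 48, 88), (201, 48, 93), (210, 49, 98), (220, 49, 102), (231, 49, 107), (242, 49, 111), (253, 49, 115), (265, 48, 119), (277, 47, 122), (289, 46, 125), (302, 42, 125), (314, 38, 122), (326, 33, 117), (330, 34, 0), (330, 38, 0), (330, 41, 0), (330, 43, 0), (330, 44, 0), (330, 44, 0), (330, 44, 0), (330, 44, 0)]
```

Good. Continuing.

```bash
python3 -m crank '{"dp":[[0.31,1.03,0.04],[0.29,1.08,0.04],[0.26,1.13,0.04],[0.22,1.17,0.04],[0.18,1.2,0.03],[0.13,1.21,0.02]],"delta_rot":[[0,0,1.9],[0,0,1.9],[0,0,2.0],[0,0,2.0],[0,0,2.1],[0,0,2.1]],"claw":[255,255,255,255,255,255]}'; python3 look.py 8
```

```text
time_s: 8.7
eef_pos: [592.8, 27.0, 114.0]
ee_rot: [0.0, 0.586, 0.81, 0.0]
force: [0.6, -4.0, 0.3]
grip_width: 0.0
t 8.75 pos [592.9  28.7 114. ] head 1.892 Fpush 0.8 [ 1.2 -0.4  0. ]
dark starts [ 69 124] ends [ 85 135]
```

View pics/w8.png

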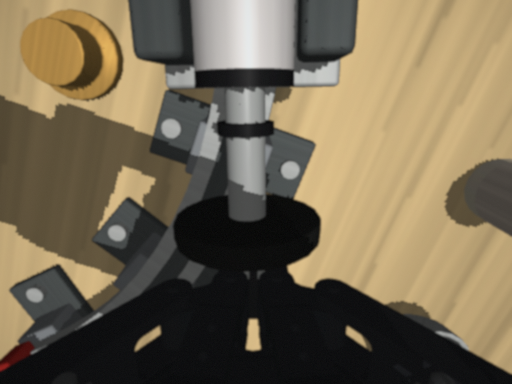

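```bash
python3 -m crank '{"dp":[[0.1,1.21,0.02],[0.05,1.21,0.02],[0.01,1.0,0.01],[-0.02,0.88,0.01],[-0.03,0.77,0.01],[-0.04,0.55,0],[-0.03,0.44,0],[-0.03,0.33,0]],"delta_rot":[[0,0,2.1],[0,0,2.1],[0,0,1.7],[0,0,1.5],[0,0,1.3],[0,0,0.9],[0,0,0.5],[0,0,0.3]],"claw":[255,255,255,255,255,255,255,255]}'; python3 look.py 9
```

```text
time_s: 9.55
eef_pos: [592.4, 89.9, 114.5]
ee_rot: [-0.0, 0.511, 0.859, -0.0]
force: [0.7, -3.7, 2.0]
grip_width: -0.002
t 9.6 pos [592.5  90.2 114.6] head 2.068 Fpush 3.1 [ 1.6 -2.6  0.9]
dark starts [ 64 124] ends [ 80 135]
```

View pics/w9.png

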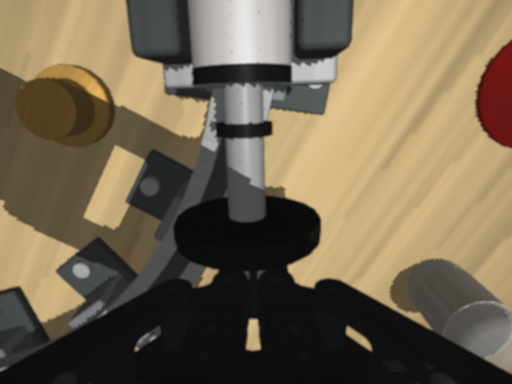

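```bash
python3 -m crank '{"dp":[[-0.08,0.15,0],[-0.08,0.14,0],[0,0,0],[0,0,0],[0,0,0]],"delta_rot":[[0,0,0],[0,0,0],[0,0,0],[0,0,0],[0,0,0]],"claw":[255,255,255,255,255]}'; python3 look.py 10; python3 - <<'E'
from h import *
import cv2
im,d=capture("top");cv2.imwrite("pics/top10.png",cv2.resize(im[170:290,140:300,::-1],None,fx=5,fy=5,interpolation=cv2.INTER_CUBIC))
E
```

```text
time_s: 10.1
eef_pos: [591.1, 92.6, 114.6]
ee_rot: [0.0, 0.512, 0.859, -0.0]
force: [1.7, -4.6, 0.1]
grip_width: 0.003
t 10.15 pos [591.1  92.6 114.5] head 2.068 Fpush 4.33 [ 2.4 -3.6  0.5]
dark starts [ 74 124] ends [ 89 135]
```

View pics/top10.png

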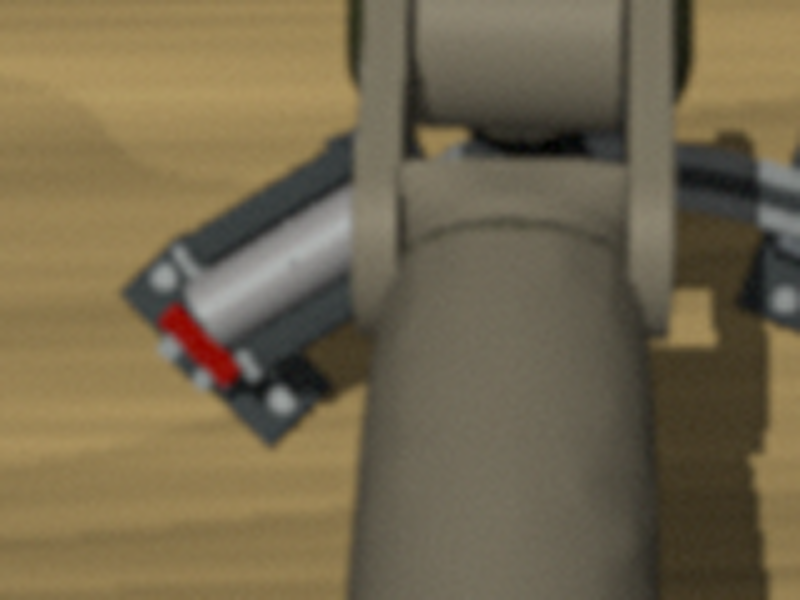

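View pics/w10.png

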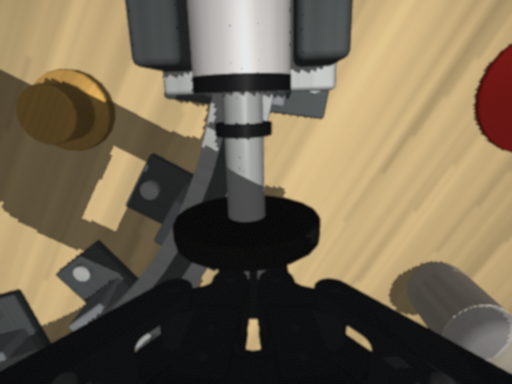

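```bash
python3 -m crank '{"dp":[[0,0,0],[0,0,0],[0,0,0],[0,0,0],[0,0,0],[0,0,0],[0,0,0],[0,0,0],[0,0,0],[0,0,0]],"delta_rot":[[0,0,0],[0,0,0],[0,0,0],[0,0,0],[0,0,0],[0,0,0],[0,0,0],[0,0,0],[0,0,0],[0,0,0]],"claw":[255,255,255,255,255,255,255,255,255,255]}'; python3 look.py 11; python3 -m crank '{"dp":[[0,0,0],[0,0,0],[0,0,0],[0,0,0],[0,0,0],[0,0,0],[0,0,0]],"delta_rot":[[0,0,0],[0,0,0],[0,0,0],[0,0,0],[0,0,0],[0,0,0],[0,0,0]],"claw":[255,255,255,255,255,255,255]}'; python3 look.py 12
```

```text
time_s: 11.2
eef_pos: [591.1, 92.7, 114.6]
ee_rot: [-0.0, 0.512, 0.859, -0.0]
force: [2.0, -4.3, -0.3]
grip_width: -0.001
t 11.25 pos [591.1  92.7 114.6] head 2.068 Fpush 3.51 [ 1.1 -3.4 -1.3]
dark starts [ 74 124] ends [ 90 135]
time_s: 11.95
eef_pos: [591.1, 92.7, 114.6]
ee_rot: [-0.0, 0.512, 0.859, -0.0]
force: [0.5, -4.8, -1.8]
grip_width: -0.0
t 12.0 pos [591.1  92.7 114.6] head 2.068 Fpush 4.47 [ 0.9 -4.6 -1.1]
dark starts [ 74 124] ends [ 89 135]
```

Steady in band for about 2.5 s. Releasing straight back.

```bash
python3 -m crank '{"dp":[[0.2,-0.4,0],[0.4,-0.7,0],[0.4,-0.8,0],[0.5,-0.9,0],[0.5,-0.9,0],[0.5,-0.9,0],[0.5,-0.9,0],[0.5,-0.9,0],[0.5,-0.9,0],[0.3,-0.5,0]],"delta_rot":[[0,0,0],[0,0,0],[0,0,0],[0,0,0],[0,0,0],[0,0,0],[0,0,0],[0,0,0],[0,0,0],[0,0,0]],"claw":[255,255,255,255,255,255,255,255,255,255]}'; python3 look.py 13; python3 -m crank '{"dp":[[0.4,-0.8,0.5],[0.4,-0.8,1],[0.2,-0.4,2],[0,0,3],[0,0,3],[0,0,0],[0,0,0]],"delta_rot":[[0,0,0],[0,0,0],[0,0,0],[0,0,0],[0,0,0],[0,0,0],[0,0,0]],"claw":[255,255,255,255,255,255,255]}'; python3 look.py 14; python3 - <<'E'
from h import *
import cv2
im,d=capture("scene");cv2.imwrite("pics/scene14.png",im[:,:,::-1])
im,d=capture("top");cv2.imwrite("pics/top14.png",im[:,:,::-1])
E
```

```text
time_s: 13.0
eef_pos: [634.5, 13.7, 114.4]
ee_rot: [-0.0, 0.512, 0.859, -0.0]
force: [-0.5, -0.4, -0.6]
grip_width: -0.006
t 13.05 pos [634.7  13.3 114.4] head 2.067 Fpush 0.63 [ 0.1 -0.7 -0.5]
dark starts [105] ends [138]
time_s: 13.75
eef_pos: [644.4, -5.5, 210.6]
ee_rot: [0.001, 0.511, 0.859, 0.0]
force: [0.0, -0.2, -0.8]
grip_width: -0.0
t 13.8 pos [643.9  -5.4 209.4] head 2.068 Fpush 0.07 [-0.1 -0.1 -0.1]
dark starts [57] ends [89]
```

View pics/w14.png

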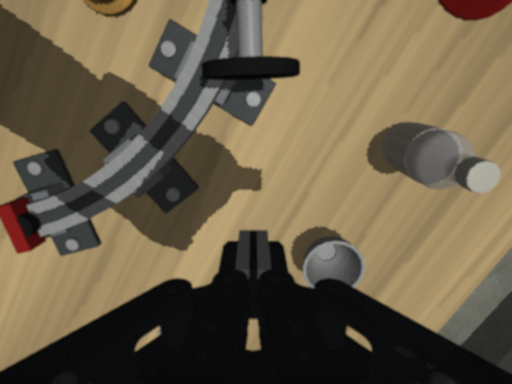

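View pics/scene14.png

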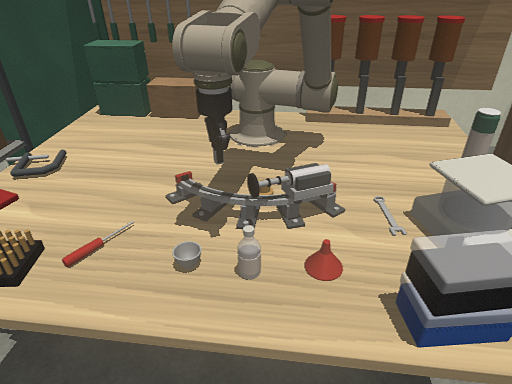

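View pics/top14.png

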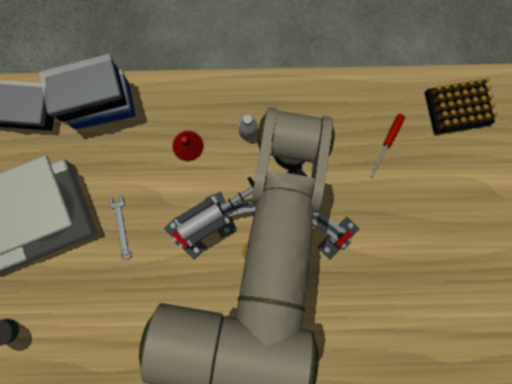

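Carriage at the far stop (top view, about 203,222), both rings visible in the scene view (about 275,182), fingers clear, bystanders in place.

```bash
python3 - <<'E'
from rig import *
print(finish_job())
E
```

```text
the job is handed in; nothing more can be done
None
```

I pushed the carriage by its gauge pad in one run from the first stop to the far stop, tool turning with the curve, and handed the job in at about 14 s. No verdict was reported, so the points below rest on my own checks.

- **Gauge on the way:** In every wrist picture from the start of travel, exactly one ring showed, the inner one inside the barrel. My estimates put the gauge between about 35 and 46 mm. I only checked between moves.
- **At the far stop:** I pressed for about 2.5 s, with the gauge steady at roughly 41 to 46 mm and 3.5 to 4.5 N by the wrist force. I then backed off straight.
- **Last checks:** The carriage stood against the far stop and both rings showed again, so the gauge was free. The fingers were clear, the wrist force was near zero, and the loose things in view had not moved. In the last top view the arm covered part of the bench, including the bushing and the cup; the wrist view after release showed both upright.

Two measurements disagreed:
- **Gauge calibration:** The ring positions and the travel since first contact differed by about 4 to 6 mm on the gauge. Both stayed inside the band.
- **Wrist force:** It was noisy, and readings taken just after the arm stopped were too low (0.8 to 3.2 N) while the pictures showed a steady gauge. I went by the pictures.

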